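Register a stompbox in the test nest and run its switch sequence

TASK

On the pedal test bench, push the loose aluminium pedal across the nest until it lies squarely against both yellow stops (the far one and the left one). Then, reaching in at a slant under the light bar, press the foot switches on the sloping pedalboard all the way down and let them up again, one at a time: first the red pedal's, then the yellow one's, then the blue one's. Do not press the white pedal's switch, press none before the aluminium pedal is home, and leave it and the other things on the bench where they are.

Things in the scene. Friction and masses are not known exactly. Their poses are not given: they have to be found in the camera images.
- unit: The pedal to be tested: a loose bare-aluminium stompbox with an orange patch, 60 (own x) x 112 (own y) x 36 (z) mm, 350 g, lying flat on the nest. On top, within its outline: a steel stud (12 dia, top 46 mm up) near its -y end, two black knobs (tops 48 mm up) near its +y end. Origin: centre of its underside, z up.
- nest: Fixed test nest: black plate 8 mm thick (own x -120 to 75, y -145 to 90 mm) with two yellow stop rails 16 mm thick, tops 30 mm above the table. Far stop: face at own x = 60 mm, spans y -110 to 80. Left stop: face at own y = 80 mm, spans x -50 to 50. Origin at table height; own x points away from the robot, y to its left, turned a little about z.
- nest_home (a point): Where the pedal's origin lies when its long side touches the far stop and its short side the left stop: on the nest plate's upper face, axes as the nest's (the pedal is then 0 or 180 degrees from them).
- board: Fixed pedalboard: deck 370 mm wide sloping up away from the robot at 35 degrees, with four pedals 80 mm apart in any order. Right above the switches runs an aluminium light bar (own x -37 to -9, y -185 to 185, z 220 to 244 mm) on posts at x 70, y +-178. Origin at table height under the deck's middle; own x away from the robot, y to its left, turned a little about z.
- red_switch_top (a point): Centre of the round red cap (36 dia, r 18 mm) of the foot switch on the red pedal (68 wide, 115 long up the slope). The point's z axis points out of the cap, 35 degrees from vertical, leaning to the robot; the cap stands 12 mm above its black collar (52 dia) and 24 mm above the pedal's sloping face. Pressed along -z.
- red_switch (a joint): Travel of the red pedal's foot switch in m: 0 up, 0.008 fully down (spring: about 2 N to start, 6 N when fully down).
- yellow_switch_top (a point): Centre of the round yellow cap (36 dia, r 18 mm) of the foot switch on the yellow pedal (68 wide, 115 long up the slope). The point's z axis points out of the cap, 35 degrees from vertical, leaning to the robot; the cap stands 12 mm above its black collar (52 dia) and 24 mm above the pedal's sloping face. Pressed along -z.
- yellow_switch (a joint): Travel of the yellow pedal's foot switch in m: 0 up, 0.008 fully down (spring: about 2 N to start, 6 N when fully down).
- blue_switch_top (a point): Centre of the round blue cap (36 dia, r 18 mm) of the foot switch on the blue pedal (68 wide, 115 long up the slope). The point's z axis points out of the cap, 35 degrees from vertical, leaning to the robot; the cap stands 12 mm above its black collar (52 dia) and 24 mm above the pedal's sloping face. Pressed along -z.
- blue_switch (a joint): Travel of the blue pedal's foot switch in m: 0 up, 0.008 fully down (spring: about 2 N to start, 6 N when fully down).
- white_switch_top (a point): Centre of the round white cap (36 dia, r 18 mm) of the foot switch on the white pedal (68 wide, 115 long up the slope). The point's z axis points out of the cap, 35 degrees from vertical, leaning to the robot; the cap stands 12 mm above its black collar (52 dia) and 24 mm above the pedal's sloping face. Pressed along -z.
- white_switch (a joint): Travel of the white pedal's foot switch in m: 0 up, 0.008 fully down (spring: about 2 N to start, 6 N when fully down).
- spool: Bystander, leave alone: solder spool, steel, 60 dia x 48 mm; origin at its underside's centre.
- driver: Bystander, leave alone: screwdriver with orange handle, 190 mm long, lying flat.
- flux: Bystander, leave alone: white bottle with red cap, 54 dia x 130 mm; origin at its underside's centre.
- drink: Bystander, leave alone: green glass bottle, 66 dia x 190 mm; origin at its underside's centre.
- mug: Bystander, leave alone: white mug, 80 dia x 90 mm; origin at its underside's centre.
- fuzz: Bystander, leave alone: green pedal, 120 x 94 x 47 mm; origin at its underside's centre.
- wrench: Bystander, leave alone: steel wrench, 160 mm long, lying flat.
Mind the look-alikes: they are no part of the job. What is shaped like the unit but pink or purple is not meant.

How it is judged:
By the outcome, as a careful person would: the job done as asked, in the order asked, and still so for the second after the job is handed in, with the robot touching nothing.
It also fails if it takes over 61 s, if anything falls off the work surface, if the arm or the gripper's body presses on something with over 40 N, if the wrist force passes 120 N, or if a joint passes its speed limit or range.

ROBOT

A 6-joint arm with a two-finger parallel gripper is mounted at the origin on the work surface. World frame = base frame: x ahead of the robot, y to its left, z up, the work surface at z = 0. Lengths are in m, angles in rad, forces in N, time in s.
With the tool pointing down it reaches from about 0.35 to 0.975 m from the base axis. Payload 4.9 kg.
Tool frame: the origin (TCP) lies on the centre line of the jaws, within the pads' length; the fingertips stand 19 mm ahead of it and the grasp point (between the pads) is the TCP; z points along the fingers, y is the line along which they close (so a half turn about z gives the same grasp; the last joint's range is limited). The gripper opens to 85 mm and grips with 20 to 120 N. Pads are 22 mm wide; open, the fingers measure 114 mm over their backs; the gripper's body (76 mm by 85 mm) begins 54 mm behind the grasp point. The pads swing forward as they close: fully open they stand 13 mm farther back than shut.
Start: joints at [1.001, 0.053, 1.613, -0, 1.476, -0.119], TCP at [0.272, 0.563, 0.25] pointing down, gripper open.
Joint ranges: [-3.01, 3.01], [-1.01, 2.22], [0.06, 2.58], [-1.02, 4.17], [0.09, 2.62], [-3.14, 3.14]. Speed limits (rad/s): [2.57, 2.57, 3.14, 3.14, 3.14, 3.14].

INTERFACE

Orientations are given as a unit quaternion [w, x, y, z].
In Python, from plant import state, grab_frame, ticket, spotter gives the robot as it stands.
- The arm moves only by the tool apply_moves, never from a script. Its argument "series" is a list of rows, each an object of numbers: "jaw": the closure, from 0 (fully open) to 1 (shut); "dx", "dy", "dz": the shift along the tool's x, y, z in mm; "turn": the turn about the tool's z in rad. A call has 1 to 5 rows; each row is the pose to reach, as a shift and turn from the pose commanded when the call began, along the tool's axes at that moment; what a row does not reach only later rows make up. A row lasts 1/12 s, in which the tool goes at most 41.7 mm and 7.16 degrees, less where a joint would pass 70% of its speed; a pose out of reach is approached as far as the arm can. A call with a gripper value outside its range is refused whole. The fingers move at their own pace and stop on an object; the grip force is fixed at half the most. Time passes only in rows, so rows that repeat a pose let the fingers close. It gives the time, the measured TCP pose, the force, the opening and the grip force at its end, in the units of the state.
- state(): the state, without advancing time (a new reading comes with each control period).
- grab_frame(name): name is "scene" or "side" or "wrist"; returns a dict with "pixels" (384x512x3 uint8, red, green, blue), "mtx" (3x3 intrinsics, pixels), "camera_from_world" (4x4, takes a point from world to camera coordinates). Camera axes: x right, y down, z forward; pixel columns grow to the right and rows downward; lengths in m; the calibration is good to about 2 mm. A picture is of the moment at which its call begins. There is no depth.
- ticket.job_done(): hands the job in; it is judged then, once.
Trained networks look in a picture, given as the dict that the camera call returned (one of the last four; its "shot" number tells which), for a name from the list of things; names that differ only in an ending like _2 or _b are one class to them, and where a whole thing is asked for, a point or a joint stands for the part that bears it (a point fixed in the world has none). Each returns a list of dicts, best first, with "conf" (0 to 1); they miss things now and then, are a little off and sometimes report something else, mostly with a low value. They report only what shows in the picture. A call takes as long as a camera call. They do not tell look-alikes from the thing itself.
- spotter.outline_of(picture, target): "region" (384x512 bool, what is visible of it) and "extent" ([left, top, right, bottom] in pixels, round what is visible of it).
The state is a dict: "time": time; "joint_pos": joint angles; "joint_vel": joint speeds; "joint_efforts": joint torques, N m; "tool_pos": TCP position; "tool_rot": TCP orientation; "contact_force": force on the tool from outside, world axes, zero at the start; "ft_torque": the same for the moment, N m; "gripper_width": opening from 0.0 (shut) to 1.0 (fully open); "grasp_force": force on a finger pad.
Only numpy, scipy, OpenCV 4.12 (cv2) and the standard library are available. Lean on these libraries where they do the work, as an engineer would, in place of code of your own. Each camera call takes 0.05 s, during which the arm holds its last target. There are 200 camera calls.

## Working session

There is one attempt and no reset: what is moved stays moved. The work goes in short steps, Python scripts to look and compute and a tool call to move; the robot and the scene stay as the last step left them, time stands still between calls to the robot, and variables do not carry over. Pictures are saved under pics/ and viewed, at most 10 in all, crops included, and the job is handed in when it is done.

Besides the shell and the picture viewer there is one more tool, called after "Call:" in YAML: its name, and indented under it one key for each argument. apply_moves: Moves the arm, as the interface text tells. Its arguments: {"type":"object","properties":{"series":{"type":"array","items":{"type":"object","properties":{"jaw":{"type":"number"},"dx":{"type":"number"},"dy":{"type":"number"},"dz":{"type":"number"},"turn":{"type":"number"}}}}},"required":["series"]}

```bash
mkdir -p pics; ls
python3 - <<'E'
from plant import state, grab_frame
import cv2, numpy as np
s=state(); print(s)
for n in ("scene","side"):
    f=grab_frame(n); np.savez(f"pics/{n}0.npz",**{k:f[k] for k in ("pixels","mtx","camera_from_world")})
    cv2.imwrite(f"pics/{n}0.png",cv2.resize(f["pixels"][:,:,::-1],(800,600),interpolation=cv2.INTER_CUBIC))
    print(n,f["mtx"].round(1).tolist(),f["camera_from_world"].round(3).tolist())
E
```

```text
pics
{'time': 0.0, 'joint_pos': array([ 1.00099927e+00,  5.33440847e-02,  1.61430721e+00,  4.79754358e-05,
        1.47598558e+00, -1.19029220e-01]), 'joint_vel': array([ 0.00198649,  0.00068417,  0.00063554, -0.00252013,  0.00051479,
        0.00031385]), 'joint_efforts': array([ 1.59023639e-03, -3.93676829e+01, -3.70176816e+01,  2.93708149e-05,
        6.96788571e-03,  3.21699233e-06]), 'tool_pos': array([0.27197267, 0.56207248, 0.249063  ]), 'tool_rot': array([-3.67584196e-04,  2.23482707e-01,  9.74707358e-01, -9.54020764e-04]), 'contact_force': array([-0.06947272, -0.30376723, -0.25094662]), 'ft_torque': array([ 0.01257837,  0.01308665, -0.00453684]), 'grasp_force': 0.0, 'gripper_width': 0.996427795033873}
scene [[454.9, 0.0, 255.7], [0.0, 454.9, 192.9], [0.0, 0.0, 1.0]] [[-0.697, 0.717, -0.012, 0.456], [0.618, 0.592, -0.517, -0.208], [-0.364, -0.367, -0.856, 1.665], [0.0, 0.0, 0.0, 1.0]]
side [[383.2, 0.0, 257.7], [0.0, 383.2, 196.8], [0.0, 0.0, 1.0]] [[0.856, -0.518, 0.014, -0.507], [-0.381, -0.647, -0.66, 0.204], [0.351, 0.56, -0.751, 1.111], [0.0, 0.0, 0.0, 1.0]]
```

View pics/scene0.png

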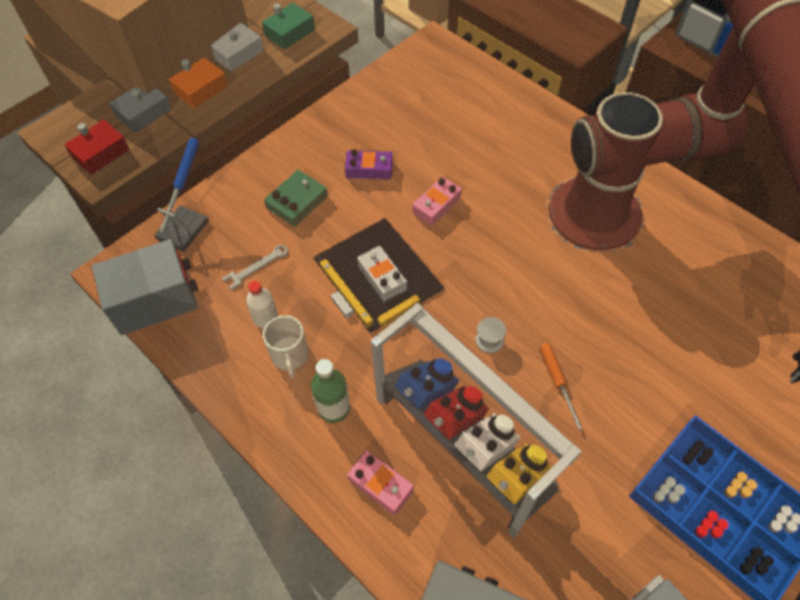

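View pics/side0.png

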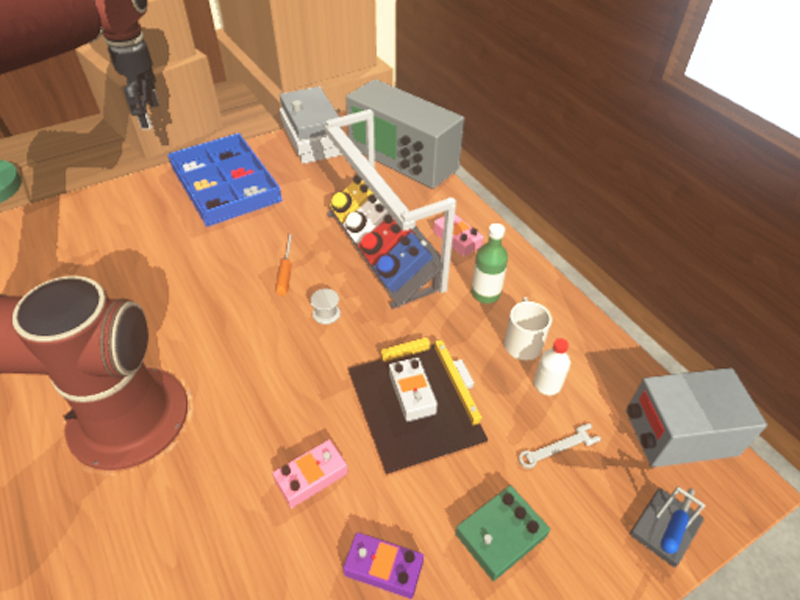

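Scene picture (800x600): the aluminium unit with the orange patch lies on the black nest at (382,272). Look-alikes are pink at (438,200) and (380,482), and purple at (368,163). I choose the bare-metal one on the nest. From low to high y, the board holds blue (440,370), red (468,398), white (502,426) and yellow (535,456).

```bash
cat > h.py <<'E'
import numpy as np, cv2
from plant import state, grab_frame, spotter
from scipy.optimize import minimize
def proj(f,P):
    P=np.asarray(P,float); M=f["camera_from_world"]; c=P@M[:3,:3].T+M[:3,3]
    q=c@f["mtx"].T; return q[:,:2]/q[:,2:]
def rz(a): return np.array([[np.cos(a),-np.sin(a),0],[np.sin(a),np.cos(a),0],[0,0,1]])
def box(x0,x1,y0,y1,z0,z1): return np.array([[x,y,z] for x in(x0,x1) for y in(y0,y1) for z in(z0,z1)])/1000
def cyl(x,y,r,z0,z1):
    t=np.linspace(0,2*np.pi,24); return np.array([[x+r*np.cos(a),y+r*np.sin(a),z] for a in t for z in(z0,z1)])/1000
S=4
def render(f,parts,roi):
    l,t,r,b=roi; m=np.zeros(((b-t)*S,(r-l)*S),np.uint8)
    for p in parts:
        q=(proj(f,p)+0.5-[l,t])*S
        cv2.fillConvexPoly(m,cv2.convexHull(np.round(q*16).astype(np.int32)),1,shift=4)
    return cv2.resize(m.astype(np.float32),(r-l,b-t),interpolation=cv2.INTER_AREA)
def fit(views,model,p0,step,iters=2):
    """views: [(frame,mask,ignore)]; model(p)->parts; max IoU sum"""
    d=[]
    for f,m,ig in views:
        ys,xs=np.where(m); l,t,r,b=max(xs.min()-15,0),max(ys.min()-15,0),min(xs.max()+16,512),min(ys.max()+16,384)
        d.append((f,m[t:b,l:r].astype(np.float32),~ig[t:b,l:r],(l,t,r,b)))
    def ious(p): 
        o=[]
        for f,m,k,roi in d:
            R=render(f,model(p),roi); o.append((np.minimum(R,m)*k).sum()/(np.maximum(R,m)*k).sum())
        return o
    p=np.array(p0,float)
    for i in range(iters):
        s=np.array(step)/(3**i); sim=np.vstack([p]+[p+e for e in np.diag(s)])
        p=minimize(lambda q:-sum(ious(q)),p,method="Nelder-Mead",options=dict(initial_simplex=sim,xatol=1e-5,fatol=1e-5,maxiter=400)).x
    return p,np.round(ious(p),3)
def place(parts,x,y,yaw,z=0): return [p@rz(yaw).T+[x,y,z] for p in parts]
UNIT=[box(-30,30,-56,56,0,36),cyl(0,-38,6,36,46)]
NEST=[box(-120,75,-145,90,0,8),box(60,76,-110,80,0,30),box(-50,50,80,96,0,30)]
def ray(f,uv,z):
    M=f["camera_from_world"];R=M[:3,:3];c=-R.T@M[:3,3];d=R.T@np.linalg.solve(f["mtx"],[uv[0],uv[1],1]);return c+d*(z-c[2])/d[2]
E
python3 - <<'E'
from h import *
F={n:grab_frame(n) for n in("scene","side")}
masks={}
for n,f in F.items():
    for t in("unit","nest","red_switch_top","yellow_switch_top","blue_switch_top","white_switch_top","board","spool","driver"):
        for k,r in enumerate(spotter.outline_of(f,t)[:4]):
            ys,xs=np.where(r["region"]); z={"unit":.03,"spool":.024}.get(t,0 if t in("nest","driver","board") else .1)
            print(n,t,round(r["conf"],2),r["extent"],len(xs),ray(f,(xs.mean(),ys.mean()),z).round(3))
            masks[f"{n}_{t}_{k}"]=r["region"]
np.savez("pics/m0.npz",**masks)
f=F["scene"]
a=f["pixels"][130:220,190:300,::-1];b=F["side"]["pixels"][210:310,215:320,::-1]
cv2.imwrite("pics/crop0.png",np.hstack([cv2.resize(a,(400,400)),cv2.resize(b,(400,400))]))
E
```

```text
scene unit 0.96 [222.2, 289.7, 265.3, 325.0] 916 [0.806 0.095 0.03 ]
scene unit 0.95 [231.7, 158.5, 255.3, 193.1] 624 [ 0.477 -0.228  0.03 ]
scene unit 0.8 [259.8, 113.9, 292.8, 144.4] 583 [ 0.247 -0.278  0.03 ]
scene unit 0.69 [222.1, 96.1, 251.1, 115.0] 557 [ 0.279 -0.473  0.03 ]
scene nest 0.65 [203.9, 143.7, 284.5, 211.8] 2593 [ 0.478 -0.247  0.   ]
scene nest 0.44 [168.1, 107.8, 209.2, 144.6] 867 [ 0.453 -0.545 -0.   ]
scene red_switch_top 0.61 [297.3, 247.0, 308.3, 259.4] 98 [0.582 0.12  0.1  ]
scene yellow_switch_top 0.65 [336.4, 281.4, 348.2, 294.3] 108 [0.59  0.278 0.1  ]
scene blue_switch_top 0.55 [277.6, 232.7, 290.5, 240.3] 70 [0.578 0.042 0.1  ]
scene white_switch_top 0.47 [318.7, 264.2, 327.9, 281.7] 103 [0.587 0.199 0.1  ]
scene white_switch_top 0.47 [237.6, 191.9, 370.9, 344.7] 3483 [0.605 0.145 0.1  ]
scene white_switch_top 0.33 [277.8, 227.8, 287.9, 241.4] 84 [0.579 0.04  0.1  ]
scene board 0.9 [238.1, 192.6, 371.4, 343.6] 3709 [0.569 0.122 0.   ]
scene board 0.18 [199.6, 231.0, 220.7, 272.6] 742 [ 0.741 -0.114  0.   ]
scene spool 0.79 [301.5, 206.2, 325.2, 225.5] 3
[... 417 characters left out ...]
268.4] 792 [ 0.474 -0.231  0.03 ]
side unit 0.58 [174.0, 281.4, 219.3, 327.2] 1165 [ 0.236 -0.285  0.03 ]
side nest 0.7 [221.0, 216.1, 314.8, 303.8] 4273 [ 0.473 -0.251  0.   ]
side red_switch_top 0.66 [230.6, 150.5, 238.9, 155.9] 72 [0.569 0.104 0.1  ]
side red_switch_top 0.24 [249.1, 230.9, 278.1, 265.4] 833 [ 0.448 -0.269  0.1  ]
side yellow_switch_top 0.17 [220.6, 138.9, 231.6, 145.6] 76 [0.57  0.183 0.1  ]
side blue_switch_top 0.45 [244.4, 167.9, 251.1, 170.6] 64 [0.564 0.025 0.1  ]
side board 0.84 [210.9, 72.2, 290.5, 194.5] 2308 [0.735 0.263 0.   ]
side spool 0.64 [198.1, 185.8, 218.9, 208.3] 353 [0.427 0.045 0.024]
side driver 0.53 [177.8, 163.2, 187.2, 190.3] 162 [0.392 0.192 0.   ]
```

View pics/crop0.png

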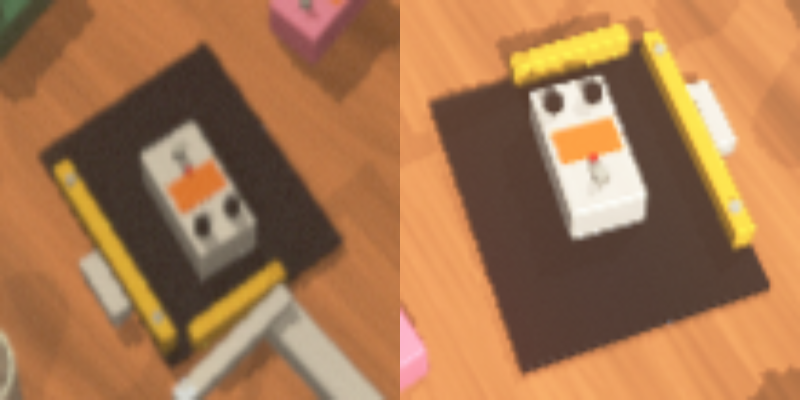

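The crop confirms it: a bare-aluminium pedal with an orange patch on the black plate, knobs toward the left stop. Next I fit the nest and unit poses.

```bash
cat > fitnu.py <<'E'
from h import *
def nestunit(F,un=None,n0=None,u0=None,dofit=True):
    V=[];U=[]
    n0=n0 if n0 is not None else [.48,-.25,-.05]; u0=u0 if u0 is not None else [.475,-.23,0.]
    for n,f in F.items():
        hsv=cv2.cvtColor(f["pixels"],cv2.COLOR_RGB2HSV).astype(int); h,s,v=hsv[...,0],hsv[...,1],hsv[...,2]
        roi=np.zeros(h.shape,np.uint8); q=proj(f,place([box(-150,100,-170,120,0,0)],*n0)[0])
        cv2.fillConvexPoly(roi,cv2.convexHull(np.round(q).astype(np.int32)),1); roi=roi>0
        dark=(v<(85 if n=="side" else 70))&(s<110); yel=(h>19)&(h<33)&(s>120)&(v>130)
        white=(s<70)&(v>110)|((s<90)&(v>130))
        hull=np.zeros(h.shape,np.uint8); un=proj(f,place([box(-45,45,-75,75,0,50)],*u0,.008)[0])
        cv2.fillConvexPoly(hull,cv2.convexHull(np.round(un).astype(np.int32)),1); hull=hull>0
        m=(dark|yel)&roi
        lab=cv2.morphologyEx(m.astype(np.uint8),cv2.MORPH_OPEN,np.ones((2,2)))>0
        ign=white&~hull&roi; ign=cv2.dilate(ign.astype(np.uint8),np.ones((5,5)))>0
        V.append((f,lab|(hull&cv2.erode(roi.astype(np.uint8),np.ones((3,3)))>0),ign|hull))
        U.append((f,n))
    return V,U
E
python3 - <<'E'
from fitnu import *
Z=np.load("pics/m0.npz")
F={n:dict(np.load(f"pics/{n}0.npz")) for n in("scene","side")}
V,_=nestunit(F)
p,i=fit(V,lambda q:place(NEST,*q),[.48,-.25,-.05],[.02,.02,.1],3);print("nest",p.round(4),i)
for k in (0,1):
    print(k,fit(V[k:k+1],lambda q:place(NEST,*q),p,[.01,.01,.05],3))
UK=UNIT+[cyl(-15,38,8,36,48),cyl(15,38,8,36,48)]
none=np.zeros((384,512),bool)
U=[(F["scene"],Z["scene_unit_1"],none),(F["side"],Z["side_unit_2"],none)]
u,i=fit(U,lambda q:place(UK,*q,.008),[.475,-.23,p[2]],[.02,.02,.1],3);print("unit",u.round(4),i)
for k in(0,1): print(k,fit(U[k:k+1],lambda q:place(UK,*q,.008),u,[.01,.01,.05],3))
home=rz(p[2])@[.030,.024,0]+[p[0],p[1],0];print("home",home.round(4))
print("in nest",(rz(p[2]).T@(np.r_[u[:2],0]-np.r_[p[:2],0])).round(4),u[2]-p[2])
for n,f in F.items():
    im=cv2.resize(f["pixels"][:,:,::-1],None,fx=4,fy=4)
    for parts,c in((place(NEST,*p),(0,255,0)),(place(UK,*u,.008),(255,0,255))):
        for q in parts: cv2.polylines(im,[cv2.convexHull(np.round((proj(f,q)+.5)*4).astype(np.int32))],True,c,1)
    c=(proj(f,[[*p[:2],0]])[0]*4).astype(int); cv2.imwrite(f"pics/_{n}.png",cv2.resize(im[c[1]-200:c[1]+200,c[0]-200:c[0]+200],(400,400)))
cv2.imwrite("pics/ov1.png",np.hstack([cv2.imread("pics/_scene.png"),cv2.imread("pics/_side.png")]))
E
```

```text
nest [ 0.5041 -0.215  -0.1941] [0.744 0.065]
0 (array([ 0.50413477, -0.2150203 , -0.1941306 ]), array([0.744], dtype=float32))
1 (array([ 0.54033933, -0.22042415, -0.21769826]), array([0.069], dtype=float32))
unit [ 0.4753 -0.2284 -0.2689] [0.912 0.891]
0 (array([ 0.47452557, -0.23130954, -0.25818979]), array([0.931], dtype=float32))
1 (array([ 0.47644886, -0.22445795, -0.26496212]), array([0.905], dtype=float32))
home [ 0.5382 -0.1973  0.    ]
in nest [-0.0257 -0.0187  0.    ] -0.0747982345268059
```

View pics/ov1.png

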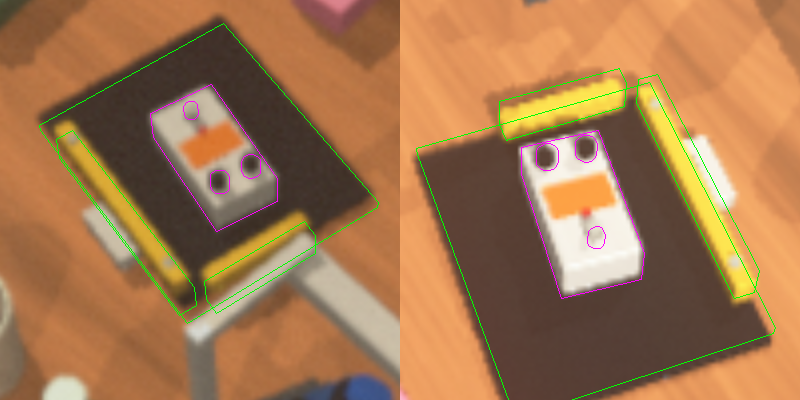

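Overlay: the unit's outline matches in both views. The nest's outline is about 10 mm too far, because the side plate threshold failed. I refit it with the detector masks and the yellow rails.

```bash
cat > fitn.py <<'E'
from h import *
def fitnest(F,nm,um,p0):
    V=[];Y=[]
    for n,f in F.items():
        h,s,v=[c.astype(int) for c in cv2.split(cv2.cvtColor(f["pixels"],cv2.COLOR_RGB2HSV))]
        ker=np.ones((3,3),np.uint8); d=cv2.dilate(um[n].astype(np.uint8),ker,iterations=2)>0
        roi=np.zeros(h.shape,np.uint8); q=proj(f,place([box(-140,100,-160,120,0,0)],*p0)[0]); cv2.fillConvexPoly(roi,cv2.convexHull(np.round(q).astype(np.int32)),1)
        yel=(h>19)&(h<33)&(s>110)&(v>110)&(roi>0)&~d
        yel=cv2.morphologyEx(yel.astype(np.uint8),cv2.MORPH_CLOSE,ker)>0
        V.append((f,nm[n]|yel,d|(cv2.dilate(((s<80)&(v>100)).astype(np.uint8),ker)>0)))
        Y.append((f,yel,d))
    return V,Y
E
python3 - <<'E'
from fitn import *
Z=np.load("pics/m0.npz")
F={n:dict(np.load(f"pics/{n}0.npz")) for n in("scene","side")}
um={"scene":Z["scene_unit_1"],"side":Z["side_unit_2"]}
V,Y=fitnest(F,{n:Z[n+"_nest_0"] for n in F},um,[.49,-.22,-.2])
R=lambda q:place([box(60,76,-110,80,8,30),box(-50,50,80,96,8,30)],*q)
p,i=fit(V,lambda q:place(NEST,*q),[.495,-.215,-.2],[.02,.02,.1],3);print("nest",p.round(4),i)
p2,i=fit(Y,R,[.495,-.215,-.2],[.02,.02,.1],3);print("rails",p2.round(4),i)
for k in(0,1): print(k,fit(Y[k:k+1],R,p2,[.01,.01,.05],3), fit(V[k:k+1],lambda q:place(NEST,*q),p,[.01,.01,.05],3))
for n,f in F.items():
    im=cv2.resize(f["pixels"][:,:,::-1],None,fx=4,fy=4)
    for parts,c in((place(NEST,*p),(0,255,0)),(R(p2),(255,0,255))):
        for q in parts: cv2.polylines(im,[cv2.convexHull(np.round((proj(f,q)+.5)*4).astype(np.int32))],True,c,1)
    c=(proj(f,[[*p[:2],0]])[0]*4).astype(int); cv2.imwrite(f"pics/_{n}.png",cv2.resize(im[c[1]-200:c[1]+200,c[0]-200:c[0]+200],(400,400)))
cv2.imwrite("pics/ov2.png",np.hstack([cv2.imread("pics/_scene.png"),cv2.imread("pics/_side.png")]))
E
```

```text
nest [ 0.4972 -0.2216 -0.2015] [0.931 0.973]
rails [ 0.4972 -0.2244 -0.2064] [0.716 0.676]
0 (array([ 0.49547969, -0.22682936, -0.19435535]), array([0.743], dtype=float32)) (array([ 0.49819359, -0.22560523, -0.19437879]), array([0.945], dtype=float32))
1 (array([ 0.4990307 , -0.22156241, -0.20617502]), array([0.704], dtype=float32)) (array([ 0.49700294, -0.22036796, -0.19868492]), array([0.977], dtype=float32))
```

View pics/ov2.png

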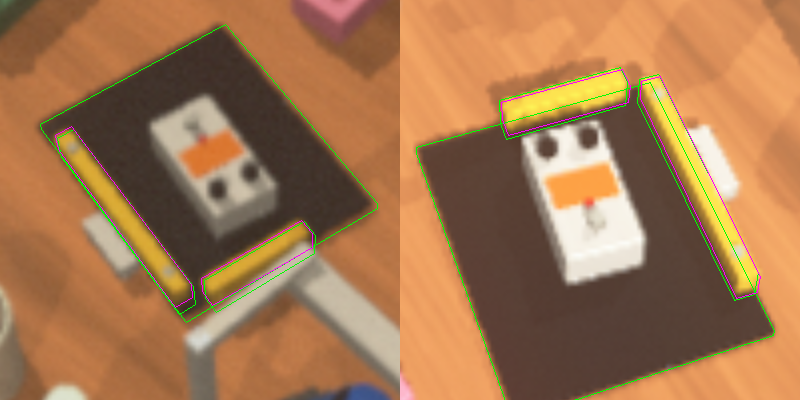

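Overlay: the green nest outline now matches the plate in both views, so the nest is at (0.4975, -0.2225), yaw -0.201. The unit is 51 mm (x) and 34 mm (y) from home and turned -4 degrees. I go to the near side first, passing in front of the light bar.

Call:
apply_moves:
  series:
    - {"dx": -125, "dy": -112, "dz": 0, "jaw": 0.3}
    - {"dx": -125, "dy": -112, "dz": 0, "jaw": 0.3}
    - {"dx": -125, "dy": -112, "dz": 0, "jaw": 0.3}
    - {"dx": -125, "dy": -112, "dz": 0, "jaw": 0.3}
    - {"dx": -150, "dy": -134, "dz": 0, "jaw": 0.3}

```text
invalid input at $.series[0]: expected keys jaw, dx, dy, dz, turn
```

Call:
apply_moves:
  series:
    - {"dx": -101, "dy": -150, "turn": -0.125, "jaw": 0.3}
    - {"dx": -101, "dy": -150, "turn": -0.25, "jaw": 0.3}
    - {"dx": -101, "dy": -150, "turn": -0.25, "jaw": 0.3}
    - {"dx": -101, "dy": -150, "turn": -0.25, "jaw": 0.3}
    - {"dx": -101, "dy": -180, "turn": -0.25, "jaw": 0.3}

```text
invalid input at $.series[0]: expected keys jaw, dx, dy, dz, turn
```

Call:
apply_moves:
  series:
    - {"dx": -150, "dy": -134, "dz": 0, "turn": 0, "jaw": 0.3}
    - {"dx": -150, "dy": -134, "dz": 0, "turn": 0, "jaw": 0.3}
    - {"dx": -150, "dy": -134, "dz": 0, "turn": 0, "jaw": 0.3}
    - {"dx": -150, "dy": -134, "dz": 0, "turn": 0, "jaw": 0.3}
    - {"dx": -150, "dy": -134, "dz": 0, "turn": 0, "jaw": 0.3}

```text
time: 1.52
tool_pos: [0.3494, 0.3744, 0.2503]
tool_rot: [0.0, 0.224, 0.975, -0.0]
contact_force: [1.3, 0.3, 0.8]
gripper_width: 0.702
grasp_force: 0.0
```

Call:
apply_moves:
  series:
    - {"dx": -101, "dy": -170, "dz": 0, "turn": -0.125, "jaw": 0.3}
    - {"dx": -101, "dy": -170, "dz": 0, "turn": -0.25, "jaw": 0.3}
    - {"dx": -101, "dy": -170, "dz": 0, "turn": -0.25, "jaw": 0.3}
    - {"dx": -101, "dy": -170, "dz": 0, "turn": -0.25, "jaw": 0.3}
    - {"dx": -101, "dy": -170, "dz": 0, "turn": -0.25, "jaw": 0.3}

```text
time: 1.93
tool_pos: [0.3655, 0.1777, 0.2505]
tool_rot: [0.0, 0.1, 0.995, 0.0]
contact_force: [1.1, 0.3, 0.0]
gripper_width: 0.696
grasp_force: 0.0
```

Call:
apply_moves:
  series:
    - {"dx": -62, "dy": -188, "dz": 0, "turn": 0, "jaw": 0.3}
    - {"dx": -62, "dy": -188, "dz": 0, "turn": 0, "jaw": 0.3}
    - {"dx": -62, "dy": -188, "dz": 0, "turn": 0, "jaw": 0.3}
    - {"dx": -62, "dy": -188, "dz": 0, "turn": 0, "jaw": 0.3}
    - {"dx": -62, "dy": -188, "dz": 0, "turn": 0, "jaw": 0.3}

```text
time: 2.35
tool_pos: [0.3888, -0.0198, 0.2507]
tool_rot: [0.001, 0.101, 0.995, -0.0]
contact_force: [0.9, 0.1, 0.7]
gripper_width: 0.699
grasp_force: 0.0
```

Call:
apply_moves:
  series:
    - {"dx": -62, "dy": -188, "dz": 0, "turn": 0, "jaw": 0.3}
    - {"dx": -62, "dy": -188, "dz": 0, "turn": 0, "jaw": 0.3}
    - {"dx": -62, "dy": -188, "dz": 0, "turn": 0, "jaw": 0.3}
    - {"dx": -62, "dy": -188, "dz": 0, "turn": 0, "jaw": 0.3}
    - {"dx": -62, "dy": -188, "dz": 0, "turn": 0, "jaw": 0.3}

```text
time: 2.77
tool_pos: [0.412, -0.2167, 0.2506]
tool_rot: [0.0, 0.101, 0.995, -0.0]
contact_force: [-0.5, 0.3, -0.0]
gripper_width: 0.699
grasp_force: 0.0
```

Call:
apply_moves:
  series:
    - {"dx": 0, "dy": 0, "dz": 80, "turn": 0, "jaw": 0.3}
    - {"dx": 0, "dy": 0, "dz": 120, "turn": 0, "jaw": 0.3}
    - {"dx": 0, "dy": 0, "dz": 150, "turn": 0, "jaw": 0.3}
    - {"dx": 0, "dy": 0, "dz": 150, "turn": 0, "jaw": 0.3}
    - {"dx": 0, "dy": 0, "dz": 150, "turn": 0, "jaw": 0.3}

```text
time: 3.18
tool_pos: [0.4081, -0.2108, 0.0936]
tool_rot: [-0.006, 0.1, 0.995, 0.003]
contact_force: [-1.6, 0.6, -0.5]
gripper_width: 0.698
grasp_force: 0.0
```

Run:
```python
from h import *
s=state();print(s["tool_pos"],s["contact_force"],s["joint_pos"].round(2))
for n in("wrist","side"):
    f=grab_frame(n); np.savez(f"pics/{n}1.npz",**{k:f[k] for k in ("pixels","mtx","camera_from_world")})
    M=f["camera_from_world"];R=M[:3,:3];print(n,f["mtx"][0,0],(-R.T@M[:3,3]).round(3),R[2].round(3))
    if n=="wrist": cv2.imwrite("pics/w1.png",f["pixels"][:,:,::-1])
```

```text
[ 0.40811512 -0.21076525  0.09356503] [-1.60665947  0.60865188 -0.54401702] [-0.64 -0.19  2.12  0.    1.23 -2.01]
wrist 279.9890446054805 [ 0.337 -0.197  0.218] [ 0.275 -0.052 -0.96 ]
side 383.2421392360267 [ 0.122 -0.752  0.975] [ 0.351  0.56  -0.751]
```

View pics/w1.png

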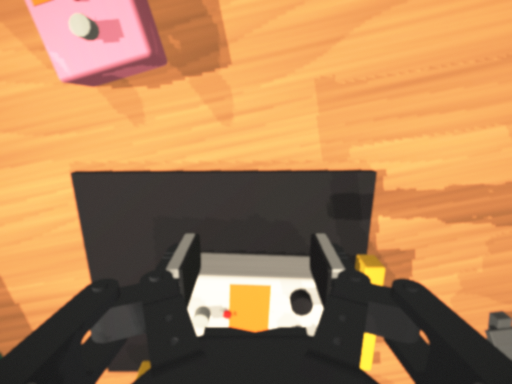

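Wrist picture: the fingertips at (185,260) and (325,260) straddle the unit's near long side (row 253-277). The left stop is on the right at (370,270) and the pink pedal is clear at the top left. I lower the fingers.

Call:
apply_moves:
  series:
    - {"dx": 0, "dy": 0, "dz": 30, "turn": 0, "jaw": 0.3}
    - {"dx": 0, "dy": 0, "dz": 50, "turn": 0, "jaw": 0.3}
    - {"dx": 0, "dy": 0, "dz": 58, "turn": 0, "jaw": 0.3}
    - {"dx": 0, "dy": 0, "dz": 62, "turn": 0, "jaw": 0.3}
    - {"dx": 0, "dy": 0, "dz": 62, "turn": 0, "jaw": 0.3}

```text
time: 3.7
tool_pos: [0.4133, -0.2143, 0.0397]
tool_rot: [0.001, 0.1, 0.995, -0.001]
contact_force: [0.8, -0.7, 0.0]
gripper_width: 0.702
grasp_force: 0.0
```

Call:
apply_moves:
  series:
    - {"dx": -5, "dy": 0, "dz": 0, "turn": 0, "jaw": 0.3}
    - {"dx": -10, "dy": 0, "dz": 0, "turn": 0, "jaw": 0.3}
    - {"dx": -15, "dy": 0, "dz": 0, "turn": 0, "jaw": 0.3}
    - {"dx": -20, "dy": 0, "dz": 0, "turn": 0, "jaw": 0.3}
    - {"dx": -25, "dy": 0, "dz": 0, "turn": 0, "jaw": 0.3}

```text
time: 4.12
tool_pos: [0.4375, -0.219, 0.0389]
tool_rot: [-0.0, 0.1, 0.995, -0.0]
contact_force: [-2.5, 0.0, 1.3]
gripper_width: 0.698
grasp_force: 1.5
```

Call:
apply_moves:
  series:
    - {"dx": -5, "dy": 0, "dz": 2, "turn": 0, "jaw": 0.3}
    - {"dx": -10, "dy": 0, "dz": 3, "turn": 0, "jaw": 0.3}
    - {"dx": -15, "dy": 0, "dz": 4, "turn": 0, "jaw": 0.3}
    - {"dx": -20, "dy": 0, "dz": 4, "turn": 0, "jaw": 0.3}
    - {"dx": -25, "dy": 0, "dz": 4, "turn": 0, "jaw": 0.3}

```text
time: 4.53
tool_pos: [0.4616, -0.2235, 0.0338]
tool_rot: [-0.0, 0.1, 0.995, 0.0]
contact_force: [-2.2, 0.1, -1.2]
gripper_width: 0.695
grasp_force: 0.7
```

Call:
apply_moves:
  series:
    - {"dx": -4, "dy": 0, "dz": 0, "turn": 0, "jaw": 0.3}
    - {"dx": -8, "dy": 0, "dz": 0, "turn": 0, "jaw": 0.3}
    - {"dx": -11, "dy": 0, "dz": 0, "turn": 0, "jaw": 0.3}
    - {"dx": -14, "dy": 0, "dz": 0, "turn": 0, "jaw": 0.3}
    - {"dx": -17, "dy": 0, "dz": 0, "turn": 0, "jaw": 0.3}

```text
time: 4.95
tool_pos: [0.4782, -0.227, 0.0342]
tool_rot: [-0.0, 0.1, 0.995, 0.0]
contact_force: [-1.2, 0.8, -0.1]
gripper_width: 0.7
grasp_force: 0.6
```

Call:
apply_moves:
  series:
    - {"dx": -1.5, "dy": 0, "dz": 0, "turn": 0, "jaw": 0.3}
    - {"dx": -3, "dy": 0, "dz": 0, "turn": 0, "jaw": 0.3}
    - {"dx": -4.5, "dy": 0, "dz": 0, "turn": 0, "jaw": 0.3}
    - {"dx": -5.5, "dy": 0, "dz": 0, "turn": 0, "jaw": 0.3}
    - {"dx": -5.5, "dy": 0, "dz": 0, "turn": 0, "jaw": 0.3}

```text
time: 5.37
tool_pos: [0.4836, -0.2282, 0.0344]
tool_rot: [0.0, 0.1, 0.995, -0.0]
contact_force: [-0.7, 0.5, -1.0]
gripper_width: 0.699
grasp_force: 0.4
```

Call:
apply_moves:
  series:
    - {"dx": -1, "dy": 0, "dz": 0, "turn": 0, "jaw": 0.3}
    - {"dx": -2, "dy": 0, "dz": 0, "turn": 0, "jaw": 0.3}
    - {"dx": -2, "dy": 0, "dz": 0, "turn": 0, "jaw": 0.3}

```text
time: 5.62
tool_pos: [0.4855, -0.2286, 0.0344]
tool_rot: [0.0, 0.1, 0.995, -0.0]
contact_force: [-0.8, 0.7, 0.2]
gripper_width: 0.696
grasp_force: 0.7
```

Call:
apply_moves:
  series:
    - {"dx": -1, "dy": 0, "dz": 0, "turn": 0, "jaw": 0.3}
    - {"dx": -2, "dy": 0, "dz": 0, "turn": 0, "jaw": 0.3}
    - {"dx": -3, "dy": 0, "dz": 0, "turn": 0, "jaw": 0.3}
    - {"dx": -3, "dy": 0, "dz": 0, "turn": 0, "jaw": 0.3}

```text
time: 5.95
tool_pos: [0.4868, -0.2289, 0.0344]
tool_rot: [-0.002, 0.1, 0.995, 0.0]
contact_force: [-9.6, 1.7, 6.7]
gripper_width: 0.697
grasp_force: 4.9
```

The pedal meets the far stop at about 10 N. Next I back off, lift and go round to the stud end.

Call:
apply_moves:
  series:
    - {"dx": 20, "dy": 0, "dz": 0, "turn": 0, "jaw": 0.3}
    - {"dx": 20, "dy": -20, "dz": -40, "turn": 0, "jaw": 0.6}
    - {"dx": 20, "dy": -50, "dz": -75, "turn": 0, "jaw": 1}
    - {"dx": 10, "dy": -88, "dz": -75, "turn": 0, "jaw": 1}
    - {"dx": -20, "dy": -100, "dz": -75, "turn": 0, "jaw": 1}

```text
time: 6.37
tool_pos: [0.4879, -0.3361, 0.1139]
tool_rot: [0.003, 0.102, 0.995, -0.003]
contact_force: [1.0, -0.0, 0.5]
gripper_width: 0.136
grasp_force: 0.0
```

Call:
apply_moves:
  series:
    - {"dx": -18, "dy": 0, "dz": 0, "turn": 0, "jaw": 1}
    - {"dx": -18, "dy": 0, "dz": 40, "turn": 0, "jaw": 1}
    - {"dx": -18, "dy": 0, "dz": 65, "turn": 0, "jaw": 1}
    - {"dx": -18, "dy": 0, "dz": 71, "turn": 0, "jaw": 1}
    - {"dx": -18, "dy": 0, "dz": 71, "turn": 0, "jaw": 1}

```text
time: 6.78
tool_pos: [0.5042, -0.3334, 0.0356]
tool_rot: [-0.002, 0.1, 0.995, 0.001]
contact_force: [0.0, 0.6, 0.5]
gripper_width: 0.001
grasp_force: 0.0
```

Call:
apply_moves:
  series:
    - {"dx": 0, "dy": 5, "dz": 0, "turn": 0, "jaw": 1}
    - {"dx": 0, "dy": 10, "dz": 0, "turn": 0, "jaw": 1}
    - {"dx": 0, "dy": 15, "dz": 0, "turn": 0, "jaw": 1}
    - {"dx": 0, "dy": 20, "dz": 0, "turn": 0, "jaw": 1}

```text
time: 7.12
tool_pos: [0.5107, -0.3151, 0.0403]
tool_rot: [0.001, 0.1, 0.995, -0.001]
contact_force: [-0.6, 0.7, 0.1]
gripper_width: 0.0
grasp_force: 0.0
```

Call:
apply_moves:
  series:
    - {"dx": 0, "dy": 5, "dz": 2, "turn": 0, "jaw": 1}
    - {"dx": 0, "dy": 10, "dz": 4, "turn": 0, "jaw": 1}
    - {"dx": 0, "dy": 15, "dz": 4, "turn": 0, "jaw": 1}
    - {"dx": 0, "dy": 20, "dz": 4, "turn": 0, "jaw": 1}
    - {"dx": 0, "dy": 24, "dz": 4, "turn": 0, "jaw": 1}

```text
time: 7.53
tool_pos: [0.5148, -0.2919, 0.0351]
tool_rot: [0.001, 0.1, 0.995, -0.001]
contact_force: [-0.3, -3.7, 2.8]
gripper_width: 0.001
grasp_force: 2.1
```

Call:
apply_moves:
  series:
    - {"dx": 0, "dy": 3, "dz": 0, "turn": 0, "jaw": 1}
    - {"dx": 0, "dy": 6, "dz": 0, "turn": 0, "jaw": 1}
    - {"dx": 0, "dy": 9, "dz": 0, "turn": 0, "jaw": 1}
    - {"dx": 0, "dy": 10, "dz": 0, "turn": 0, "jaw": 1}
    - {"dx": 0, "dy": 11, "dz": 0, "turn": 0, "jaw": 1}

```text
time: 7.95
tool_pos: [0.5169, -0.2813, 0.0349]
tool_rot: [0.0, 0.1, 0.995, -0.001]
contact_force: [-1.0, -4.7, 4.4]
gripper_width: -0.002
grasp_force: 2.7
```

Call:
apply_moves:
  series:
    - {"dx": 0, "dy": 1, "dz": 0, "turn": 0, "jaw": 1}
    - {"dx": 0, "dy": 2, "dz": 0, "turn": 0, "jaw": 1}
    - {"dx": 0, "dy": 3, "dz": 0, "turn": 0, "jaw": 1}
    - {"dx": 0, "dy": 3, "dz": 0, "turn": 0, "jaw": 1}

```text
time: 8.28
tool_pos: [0.5175, -0.2782, 0.0348]
tool_rot: [0.0, 0.1, 0.995, -0.0]
contact_force: [-0.7, -5.9, 4.3]
gripper_width: -0.002
grasp_force: 2.5
```

Call:
apply_moves:
  series:
    - {"dx": 0, "dy": 1, "dz": 0, "turn": 0, "jaw": 1}
    - {"dx": 0, "dy": 2, "dz": 0, "turn": 0, "jaw": 1}
    - {"dx": 0, "dy": 3, "dz": 0, "turn": 0, "jaw": 1}
    - {"dx": 0, "dy": 4, "dz": 0, "turn": 0, "jaw": 1}
    - {"dx": 0, "dy": 4, "dz": 0, "turn": 0, "jaw": 1}

```text
time: 8.7
tool_pos: [0.518, -0.2753, 0.0349]
tool_rot: [0.0, 0.1, 0.995, -0.002]
contact_force: [-1.4, -8.2, 4.2]
gripper_width: -0.001
grasp_force: 4.3
```

Call:
apply_moves:
  series:
    - {"dx": 0, "dy": 1, "dz": 0, "turn": 0, "jaw": 1}
    - {"dx": 0, "dy": 2, "dz": 0, "turn": 0, "jaw": 1}
    - {"dx": 0, "dy": 2, "dz": 0, "turn": 0, "jaw": 1}

```text
time: 8.95
tool_pos: [0.5183, -0.2752, 0.035]
tool_rot: [0.001, 0.1, 0.995, -0.003]
contact_force: [-2.8, -14.4, 1.0]
gripper_width: 0.005
grasp_force: 7.5
```

The unit is on the left stop at about 14 N. I re-seat it against the far stop with both fingers.

Call:
apply_moves:
  series:
    - {"dx": 0, "dy": -15, "dz": 0, "turn": 0, "jaw": 1}
    - {"dx": 0, "dy": -15, "dz": -40, "turn": 0, "jaw": 0.9}
    - {"dx": 25, "dy": -10, "dz": -70, "turn": 0, "jaw": 0.3}
    - {"dx": 55, "dy": 20, "dz": -75, "turn": 0, "jaw": 0.3}
    - {"dx": 74, "dy": 56, "dz": -75, "turn": 0, "jaw": 0.3}

```text
time: 9.37
tool_pos: [0.4565, -0.2027, 0.1111]
tool_rot: [0.001, 0.102, 0.995, 0.0]
contact_force: [0.4, 1.5, -0.3]
gripper_width: 0.517
grasp_force: 0.0
```

Call:
apply_moves:
  series:
    - {"dx": 0, "dy": 16, "dz": 0, "turn": 0, "jaw": 0.3}
    - {"dx": 0, "dy": 16, "dz": 35, "turn": 0, "jaw": 0.3}
    - {"dx": 0, "dy": 16, "dz": 65, "turn": 0, "jaw": 0.3}
    - {"dx": 0, "dy": 16, "dz": 75, "turn": 0, "jaw": 0.3}
    - {"dx": 0, "dy": 16, "dz": 75, "turn": 0, "jaw": 0.3}

```text
time: 9.78
tool_pos: [0.4567, -0.1842, 0.03]
tool_rot: [-0.004, 0.1, 0.995, 0.003]
contact_force: [-0.3, -0.1, -0.0]
gripper_width: 0.699
grasp_force: 0.0
```

Call:
apply_moves:
  series:
    - {"dx": -8, "dy": 0, "dz": 0, "turn": 0, "jaw": 0.3}
    - {"dx": -16, "dy": 0, "dz": 0, "turn": 0, "jaw": 0.3}
    - {"dx": -22, "dy": 0, "dz": 0, "turn": 0, "jaw": 0.3}
    - {"dx": -26, "dy": 0, "dz": 0, "turn": 0, "jaw": 0.3}
    - {"dx": -26, "dy": 0, "dz": 0, "turn": 0, "jaw": 0.3}

```text
time: 10.2
tool_pos: [0.4877, -0.1928, 0.0359]
tool_rot: [0.001, 0.1, 0.995, -0.001]
contact_force: [-0.6, 0.3, -0.1]
gripper_width: 0.7
grasp_force: 0.0
```

Call:
apply_moves:
  series:
    - {"dx": -2, "dy": 0, "dz": 0, "turn": 0, "jaw": 0.3}
    - {"dx": -4, "dy": 0, "dz": 0, "turn": 0, "jaw": 0.3}
    - {"dx": -6, "dy": 0, "dz": 0, "turn": 0, "jaw": 0.3}
    - {"dx": -8, "dy": 0, "dz": 0, "turn": 0, "jaw": 0.3}
    - {"dx": -8, "dy": 0, "dz": 0, "turn": 0, "jaw": 0.3}

```text
time: 10.62
tool_pos: [0.4936, -0.1935, 0.0343]
tool_rot: [-0.0, 0.1, 0.995, 0.0]
contact_force: [0.7, 0.2, -0.0]
gripper_width: 0.698
grasp_force: 0.0
```

Call:
apply_moves:
  series:
    - {"dx": -1, "dy": 0, "dz": 0, "turn": 0, "jaw": 0.3}
    - {"dx": -2, "dy": 0, "dz": 0, "turn": 0, "jaw": 0.3}
    - {"dx": -3, "dy": 0, "dz": 0, "turn": 0, "jaw": 0.3}
    - {"dx": -3, "dy": 0, "dz": 0, "turn": 0, "jaw": 0.3}

```text
time: 10.95
tool_pos: [0.4939, -0.1934, 0.0341]
tool_rot: [-0.004, 0.1, 0.995, 0.001]
contact_force: [-11.3, 1.6, 9.6]
gripper_width: 0.7
grasp_force: 5.8
```

The re-seat touched at once with 11 N, so the pedal is flush. I retreat and look at the board.

Call:
apply_moves:
  series:
    - {"dx": 30, "dy": 0, "dz": 0, "turn": 0, "jaw": 0.3}
    - {"dx": 30, "dy": 0, "dz": -40, "turn": 0, "jaw": 0.3}
    - {"dx": 30, "dy": 0, "dz": -80, "turn": 0, "jaw": 0.3}
    - {"dx": 50, "dy": 0, "dz": -120, "turn": 0, "jaw": 0}
    - {"dx": 70, "dy": 30, "dz": -150, "turn": 0, "jaw": 0}

```text
time: 11.37
tool_pos: [0.4366, -0.1584, 0.1831]
tool_rot: [0.002, 0.102, 0.995, -0.002]
contact_force: [1.9, -0.1, 0.5]
gripper_width: 0.95
grasp_force: 0.0
```

Call:
apply_moves:
  series:
    - {"dx": 40, "dy": 190, "dz": -80, "turn": 0, "jaw": 0}
    - {"dx": 40, "dy": 190, "dz": -80, "turn": 0, "jaw": 0}
    - {"dx": 40, "dy": 190, "dz": -80, "turn": 0, "jaw": 0}
    - {"dx": 40, "dy": 190, "dz": -80, "turn": 0, "jaw": 0}
    - {"dx": 40, "dy": 190, "dz": -80, "turn": 0, "jaw": 0}

```text
time: 11.78
tool_pos: [0.4343, 0.0384, 0.2597]
tool_rot: [0.001, 0.101, 0.995, 0.0]
contact_force: [0.6, -0.7, 0.9]
gripper_width: 0.996
grasp_force: 0.0
```

Run:
```python
from h import *
s=state();print(s["tool_pos"],s["contact_force"],s["joint_pos"].round(2))
for n in("scene","side","wrist"):
    f=grab_frame(n); np.savez(f"pics/{n}2.npz",**{k:f[k] for k in ("pixels","mtx","camera_from_world")})
    if n!="wrist":
        r=[x for x in spotter.outline_of(f,"unit")]
        np.savez(f"pics/u2_{n}.npz",*[x["region"] for x in r]); print([(x["conf"],x["extent"]) for x in r])
    if n=="wrist":
        M=f["camera_from_world"];R=M[:3,:3];print(n,(-R.T@M[:3,3]).round(3),R.round(3).tolist())
        cv2.imwrite("pics/w2.png",f["pixels"][:,:,::-1])
```

```text
[0.43433726 0.03843785 0.25965269] [ 0.61411714 -0.73848691  0.93381546] [-0.08 -0.43  2.02  0.    1.55 -1.45]
[(0.84, [224.3, 171.4, 248.4, 205.4]), (0.74, [266.1, 116.6, 294.6, 145.1]), (0.7, [221.0, 287.3, 265.5, 328.0]), (0.57, [221.8, 97.6, 251.8, 115.5])]
[(0.76, [257.8, 215.5, 289.4, 252.2]), (0.62, [280.0, 139.2, 308.9, 162.9]), (0.59, [175.1, 284.4, 220.5, 324.0]), (0.55, [220.2, 340.8, 269.8, 381.2]), (0.41, [332.2, 270.4, 383.4, 299.5])]
wrist [0.363 0.052 0.382] [[0.197, 0.98, -0.001], [0.938, -0.188, 0.292], [0.286, -0.059, -0.956]]
```

View pics/w2.png

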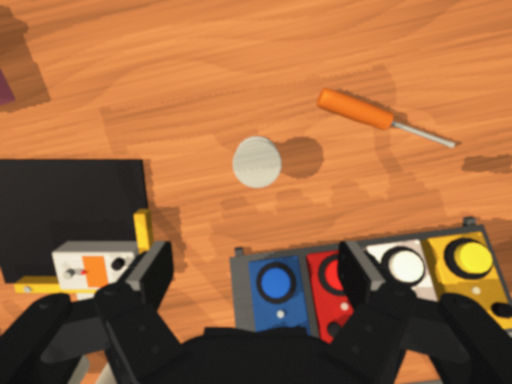

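Wrist picture: blue cap (275,283), red (330,272, partly behind a finger), white (405,265) and yellow (469,258). The spool is at (257,162), and the unit sits in the corner of both stops at (95,265). Next I fit the caps, the light bar and the unit's home pose.

```bash
cat > b.py <<'E'
from h import *
from scipy.optimize import least_squares
Z=np.load("pics/m0.npz")
F={n:dict(np.load(f"pics/{n}.npz")) for n in("scene0","side0","wrist2","scene2","side2")}
def blob(f,seed,lo,hi,rad):
    hsv=cv2.cvtColor(f["pixels"],cv2.COLOR_RGB2HSV); m=cv2.inRange(hsv,lo,hi)
    w=np.zeros_like(m); cv2.circle(w,seed,rad,255,-1); m&=w
    _,L,st,C=cv2.connectedComponentsWithStats(m,connectivity=4)
    k=1+np.argmax(st[1:,4]) if L[seed[1],seed[0]]==0 else L[seed[1],seed[0]]
    return C[k],st[k]
obs=[]
w=F["wrist2"]
for name,y,seed,lo,hi in(("blue",-.12,(275,283),(100,100,60),(125,255,255)),("white",.04,(405,265),(0,0,150),(180,60,255)),("yellow",.12,(469,258),(18,120,140),(35,255,255))):
    c,st=blob(w,seed,lo,hi,24); print(name,c.round(1),st); obs.append(("wrist2",y,c))
for n in("scene","side"):
    for name,y in(("blue",-.12),("red",-.04),("white",.04),("yellow",.12)):
        k=f"{n}_{name}_switch_top_0"
        if k in Z:
            ys,xs=np.where(Z[k]); obs.append((n+"0",y,np.array([xs.mean(),ys.mean()])))
def cap(q,y): 
    x,yy,z,a=q; return rz(a)@[0,y,0]+[x,yy,z]
def res(q,o): return np.concatenate([proj(F[n],[cap(q,y)])[0]-c for n,y,c in o])
for o in(obs[:3],obs):
    r=least_squares(res,[.58,.16,.1,-.03],args=(o,),loss="soft_l1"); print(r.x.round(4),r.fun.reshape(-1,2).round(1).tolist())
q=r.x
# bar
V=[]
bar=lambda p:place([box(-37,-9,-185,185,220,244)],*p)
full=lambda p:bar(p)+place([box(-37,78,-186,-170,220,244),box(-37,78,170,186,220,244),box(62,78,-186,-170,0,244),box(62,78,170,186,0,244)],*p)
p0=[q[0]+.023,q[1],q[3]]
for n in("scene0","side0"):
    f=F[n]; hsv=cv2.cvtColor(f["pixels"],cv2.COLOR_RGB2HSV).astype(int); m=(hsv[...,1]<70)&(hsv[...,2]>(105 if n[1]=="c" else 150))
    def hull(P,d):
        h=np.zeros(m.shape,np.uint8); cv2.fillConvexPoly(h,cv2.convexHull(np.round(proj(f,P)).astype(np.int32)),1); return cv2.dilate(h,np.ones((d,d),np.uint8))>0
    near=hull(bar(p0)[0],19); arms=np.any([hull(P,7) for P in full(p0)[1:]],0)
    V.append((f,m&near&~arms,arms|~near))
p,i=fit(V,bar,p0,[.01,.01,.05],3); print("bar",p.round(4),i,"cap x in board",(rz(p[2]).T@np.r_[q[0]-p[0],q[1]-p[1],0]).round(4))
for k in(0,1): print(fit(V[k:k+1],bar,p,[.01,.01,.05],3))
# unit now
UK=UNIT+[cyl(-15,38,8,36,48),cyl(15,38,8,36,48)]; none=np.zeros((384,512),bool)
U=[(F[n+"2"],np.load(f"pics/u2_{n}.npz")["arr_0"],none) for n in("scene","side")]
print("unit",fit(U,lambda s:place(UK,*s,.008),[.532,-.205,-.2],[.02,.02,.1],3),"home",[.4975+.0294+.0048,-.2225-.006+.0235])
ims=[]
for n in("scene0","side0"):
    f=F[n]; im=cv2.resize(f["pixels"][:,:,::-1],None,fx=4,fy=4)
    for P in full(p): cv2.polylines(im,[cv2.convexHull(np.round((proj(f,P)+.5)*4).astype(np.int32))],True,(0,255,0),1)
    T=rz(q[3])@cv2.Rodrigues(np.array([0,-np.radians(35),0]))[0]
    for y in(-.12,-.04,.04,.12): cv2.polylines(im,[np.round((proj(f,cyl(0,0,18,0,0)@T.T+cap(q,y))+.5)*4).astype(np.int32)],True,(255,0,255),1)
    c=(proj(f,[[*p[:2],.15]])[0]*4).astype(int); ims.append(cv2.resize(im[c[1]-300:c[1]+300,c[0]-260:c[0]+260],(400,462)))
cv2.imwrite("pics/ov3.png",np.hstack(ims))
E
python3 b.py
```

```text
blue [275.5 282.5] [260 267  32  32 792]
white [406.1 266.2] [389 251  35  31 847]
yellow [473.7 255.8] [ 455  234   38   40 1051]
[ 0.5777  0.1558  0.083  -0.0436] [[-0.0, 0.2], [0.0, -0.9], [-0.0, 0.5]]
[ 0.5779  0.1559  0.0829 -0.0475] [[0.1, -0.0], [0.1, -0.8], [0.0, 0.9], [-0.3, -0.0], [-0.2, 0.0], [0.1, -0.1], [0.0, -0.0], [0.6, 0.7], [0.4, 1.0], [-8.4, -11.9]]
bar [ 0.6187  0.156  -0.059 ] [0.715 0.382] cap x in board [-0.0408 -0.0025  0.    ]
(array([ 0.6187303 ,  0.1560368 , -0.05899844]), array([0.715], dtype=float32))
(array([ 0.6178932 ,  0.15846885, -0.05418359]), array([0.384], dtype=float32))
unit (array([ 0.53073158, -0.20503249, -0.21563308]), array([0.795, 0.939], dtype=float32)) home [0.5317000000000001, -0.20500000000000002]
```

View pics/ov3.png

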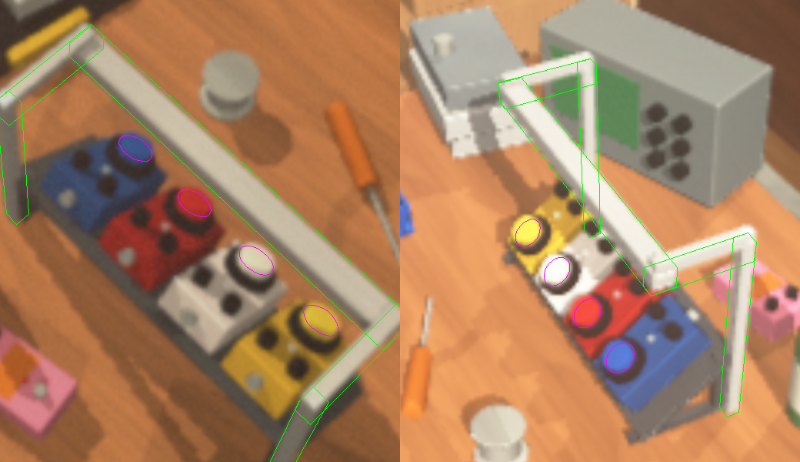

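Overlay: all four cap discs sit on the caps in both views, and the bar box matches to a few mm. The unit's fit is within 1 mm of home. The caps lie about 4 mm in front of the bar's near edge. Turned so one open finger points under the bar, that finger can reach each cap diagonally while the body stays clear.

Call:
apply_moves:
  series:
    - {"dx": 0, "dy": 20, "dz": 0, "turn": 0.12, "jaw": 0}
    - {"dx": 0, "dy": 40, "dz": 0, "turn": 0.24, "jaw": 0}
    - {"dx": 0, "dy": 60, "dz": 0, "turn": 0.36, "jaw": 0}
    - {"dx": 0, "dy": 70, "dz": 0, "turn": 0.48, "jaw": 0}
    - {"dx": 0, "dy": 76, "dz": 0, "turn": 0.6, "jaw": 0}

```text
time: 12.45
tool_pos: [0.45, 0.1105, 0.2571]
tool_rot: [-0.001, 0.393, 0.919, -0.001]
contact_force: [-0.6, 0.6, 0.1]
gripper_width: 0.996
grasp_force: 0.0
```

Call:
apply_moves:
  series:
    - {"dx": 0, "dy": 0, "dz": 0, "turn": 0.12, "jaw": 0}
    - {"dx": 0, "dy": 0, "dz": 0, "turn": 0.24, "jaw": 0}
    - {"dx": 0, "dy": 0, "dz": 0, "turn": 0.36, "jaw": 0}
    - {"dx": 0, "dy": 0, "dz": 0, "turn": 0.48, "jaw": 0}
    - {"dx": 0, "dy": 0, "dz": 0, "turn": 0.6, "jaw": 0}

```text
time: 12.87
tool_pos: [0.4499, 0.1093, 0.2571]
tool_rot: [-0.001, 0.648, 0.762, -0.001]
contact_force: [0.8, -0.2, -0.2]
gripper_width: 1.0
grasp_force: 0.0
```

Call:
apply_moves:
  series:
    - {"dx": 0, "dy": 0, "dz": 0, "turn": 0.11, "jaw": 0}
    - {"dx": 0, "dy": 0, "dz": 0, "turn": 0.219, "jaw": 0}
    - {"dx": 0, "dy": 0, "dz": 0, "turn": 0.219, "jaw": 0}
    - {"dx": 0, "dy": 0, "dz": 0, "turn": 0.219, "jaw": 0}

```text
time: 13.2
tool_pos: [0.4499, 0.1098, 0.2575]
tool_rot: [-0.001, 0.724, 0.69, -0.001]
contact_force: [0.4, 0.4, -0.5]
gripper_width: 1.002
grasp_force: 0.0
```

Run:
```python
from h import *
s=state();q=s["tool_rot"];a=2*np.arctan2(q[2],q[1])-np.pi/2;print(s["tool_pos"],"heading",a,s["contact_force"],s["joint_pos"].round(2))
f=grab_frame("wrist"); np.savez("pics/wrist3.npz",**{k:f[k] for k in ("pixels","mtx","camera_from_world")})
cv2.imwrite("pics/w3.png",f["pixels"][:,:,::-1])
tx=np.array([-np.sin(a),np.cos(a)]);ty=np.array([np.cos(a),np.sin(a)])
for n,c in(("red",(.576,.116)),("yellow",(.584,.276)),("blue",(.572,.036))):
    t=np.array(c)-ty*.049;d=t-s["tool_pos"][:2];print(n,t.round(4),"dx,dy",((d@tx)*1e3).round(1),((d@ty)*1e3).round(1))
```

```text
[0.44990303 0.10980127 0.2574994 ] heading -0.0488916231980856 [ 0.37147449  0.38726562 -0.5475336 ] [ 0.08 -0.35  1.97 -0.    1.53  0.13]
red [0.5271 0.1184] dx,dy 12.4 76.6
yellow [0.5351 0.2784] dx,dy 172.6 76.8
blue [0.5231 0.0384] dx,dy -67.7 76.6
```

View pics/w3.png

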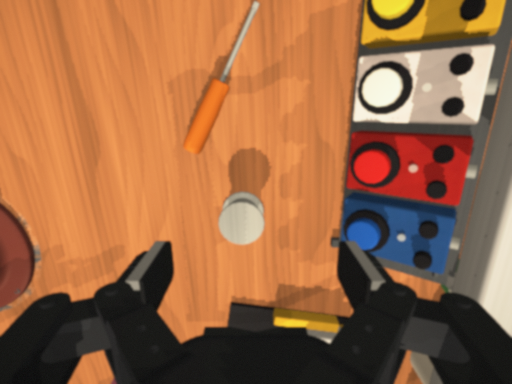

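Wrist picture: the red cap is at (375,166), blue (365,232), white (384,87) and yellow (388,7). The right fingertip's end edge runs from (340,243) to (362,241). I check both against the model.

Run:
```python
from h import *
s=state();f=dict(np.load("pics/wrist3.npz"));a=-.0489
tx=np.array([-np.sin(a),np.cos(a),0]);ty=np.array([np.cos(a),np.sin(a),0])
for n,y in(("blue",-.12),("red",-.04),("white",.04)): print(n,proj(f,[rz(-.0475)@[0,y,0]+[.5779,.1559,.0829]]).round(1))
for n,c in(("blue",(365,232)),("red",(375,166)),("white",(384,87))): print(n,ray(f,c,.083).round(4))
for ah in(.006,.012,.019):
    for px in((340,243),(362,241),(388,283)):
        P=ray(f,px,s["tool_pos"][2]-ah)-s["tool_pos"];print(ah,px,"tool x,y mm",(P@tx*1e3).round(1),(P@ty*1e3).round(1))
```

```text
blue [[362.7 234.1]]
red [[370.9 166.6]]
white [[380.4  87.8]]
blue [0.5746 0.0387 0.083 ]
red [0.5804 0.1164 0.083 ]
white [0.5833 0.1964 0.083 ]
0.006 (340, 243) tool x,y mm 7.5 43.9
0.006 (362, 241) tool x,y mm 8.6 55.0
0.006 (388, 283) tool x,y mm -16.2 71.6
0.012 (340, 243) tool x,y mm 4.4 45.9
0.012 (362, 241) tool x,y mm 5.6 57.5
0.012 (388, 283) tool x,y mm -20.3 74.9
0.019 (340, 243) tool x,y mm 0.8 48.2
0.019 (362, 241) tool x,y mm 2.0 60.4
0.019 (388, 283) tool x,y mm -25.2 78.7
```

The tip's outer edge is about 55 mm from the axis, and the caps lie about 2-3 mm further out than the model. Red first: descend in front of the bar, then slide in under it.

Call:
apply_moves:
  series:
    - {"dx": 8, "dy": 0, "dz": 40, "turn": 0, "jaw": 0}
    - {"dx": 12, "dy": 0, "dz": 80, "turn": 0, "jaw": 0}
    - {"dx": 12, "dy": 10, "dz": 115, "turn": 0, "jaw": 0}
    - {"dx": 12, "dy": 30, "dz": 130, "turn": 0, "jaw": 0}
    - {"dx": 12, "dy": 50, "dz": 130, "turn": 0, "jaw": 0}

```text
time: 13.67
tool_pos: [0.4969, 0.12, 0.1223]
tool_rot: [-0.003, 0.724, 0.69, -0.004]
contact_force: [0.1, 0.9, 0.6]
gripper_width: 0.999
grasp_force: 0.0
```

Call:
apply_moves:
  series:
    - {"dx": 0, "dy": 10, "dz": 5, "turn": 0, "jaw": 0}
    - {"dx": 0, "dy": 18, "dz": 12, "turn": 0, "jaw": 0}
    - {"dx": 0, "dy": 21, "dz": 18, "turn": 0, "jaw": 0}
    - {"dx": 0, "dy": 21, "dz": 18, "turn": 0, "jaw": 0}

```text
time: 14.0
tool_pos: [0.5209, 0.1191, 0.1088]
tool_rot: [-0.001, 0.724, 0.69, -0.001]
contact_force: [0.0, 0.0, -0.7]
gripper_width: 0.999
grasp_force: 0.0
```

Call:
apply_moves:
  series:
    - {"dx": 0, "dy": 1, "dz": 4, "turn": 0, "jaw": 0}
    - {"dx": 0, "dy": 2, "dz": 8, "turn": 0, "jaw": 0}
    - {"dx": 0, "dy": 3, "dz": 12, "turn": 0, "jaw": 0}
    - {"dx": 0, "dy": 3, "dz": 15, "turn": 0, "jaw": 0}
    - {"dx": 0, "dy": 3, "dz": 15, "turn": 0, "jaw": 0}

```text
time: 14.42
tool_pos: [0.5238, 0.1196, 0.0948]
tool_rot: [-0.0, 0.724, 0.69, -0.001]
contact_force: [-0.6, -0.4, 0.0]
gripper_width: 1.001
grasp_force: 0.0
```

Call:
apply_moves:
  series:
    - {"dx": 0, "dy": 0.7, "dz": 1, "turn": 0, "jaw": 0}
    - {"dx": 0, "dy": 1.4, "dz": 2, "turn": 0, "jaw": 0}
    - {"dx": 0, "dy": 2, "dz": 3, "turn": 0, "jaw": 0}

```text
time: 14.67
tool_pos: [0.5264, 0.1195, 0.0928]
tool_rot: [-0.0, 0.724, 0.69, -0.0]
contact_force: [-2.3, 0.4, 2.1]
gripper_width: 0.999
grasp_force: 1.3
```

Call:
apply_moves:
  series:
    - {"dx": 0, "dy": 0.8, "dz": 1.2, "turn": 0, "jaw": 0}
    - {"dx": 0, "dy": 1.7, "dz": 2.5, "turn": 0, "jaw": 0}
    - {"dx": 0, "dy": 2.5, "dz": 3.7, "turn": 0, "jaw": 0}
    - {"dx": 0, "dy": 3.4, "dz": 5, "turn": 0, "jaw": 0}
    - {"dx": 0, "dy": 3.4, "dz": 5, "turn": 0, "jaw": 0}

```text
time: 15.08
tool_pos: [0.5299, 0.1194, 0.0877]
tool_rot: [-0.0, 0.724, 0.69, -0.0]
contact_force: [-4.9, 0.3, 5.2]
gripper_width: 0.997
grasp_force: 2.9
```

Call:
apply_moves:
  series:
    - {"dx": 0, "dy": 0.7, "dz": 1, "turn": 0, "jaw": 0}
    - {"dx": 0, "dy": 1.4, "dz": 2, "turn": 0, "jaw": 0}
    - {"dx": 0, "dy": 1.4, "dz": 2.5, "turn": 0, "jaw": 0}
    - {"dx": 0, "dy": 1.4, "dz": 2.5, "turn": 0, "jaw": 0}

```text
time: 15.42
tool_pos: [0.5305, 0.1194, 0.0873]
tool_rot: [-0.001, 0.724, 0.69, -0.001]
contact_force: [-15.1, -0.6, 18.1]
gripper_width: 1.0
grasp_force: 12.2
```

Red bottomed: the force rose from 7 to 23 N with under 1 mm of motion, after about 8 mm of travel. I release and move to yellow.

Call:
apply_moves:
  series:
    - {"dx": 0, "dy": -6, "dz": -9, "turn": 0, "jaw": 0}
    - {"dx": 0, "dy": -12, "dz": -20, "turn": 0, "jaw": 0}
    - {"dx": 0, "dy": -24, "dz": -40, "turn": 0, "jaw": 0}
    - {"dx": 20, "dy": -28, "dz": -44, "turn": 0, "jaw": 0}
    - {"dx": 60, "dy": -28, "dz": -44, "turn": 0, "jaw": 0}

```text
time: 15.83
tool_pos: [0.5075, 0.179, 0.1311]
tool_rot: [0.002, 0.726, 0.688, 0.002]
contact_force: [0.8, -0.2, -0.4]
gripper_width: 1.001
grasp_force: 0.0
```

Call:
apply_moves:
  series:
    - {"dx": 40, "dy": 0, "dz": 0, "turn": 0, "jaw": 0}
    - {"dx": 75, "dy": 0, "dz": 0, "turn": 0, "jaw": 0}
    - {"dx": 100, "dy": 0, "dz": 0, "turn": 0, "jaw": 0}
    - {"dx": 100, "dy": 0, "dz": 0, "turn": 0, "jaw": 0}
    - {"dx": 100, "dy": 0, "dz": 0, "turn": 0, "jaw": 0}

```text
time: 16.25
tool_pos: [0.5112, 0.2814, 0.1287]
tool_rot: [0.0, 0.723, 0.69, 0.0]
contact_force: [0.4, -0.8, -0.7]
gripper_width: 0.998
grasp_force: 0.0
```

Run:
```python
from h import *
s=state();a=-.0489;print(s["tool_pos"])
tx=np.array([-np.sin(a),np.cos(a)]);ty=np.array([np.cos(a),np.sin(a)])
f=grab_frame("wrist")
for n,sd,lo,hi in(("red",.116,(0,150,90),(8,255,255)),("yellow",.277,(18,120,140),(35,255,255)),("blue",.038,(100,100,60),(125,255,255))):
    q=proj(f,[[.58,sd,.083]])[0];print(n,"predicted px",q.round(0))
d=np.array([.5264,.1195])+tx*.16-s["tool_pos"][:2];print("to yellow contact dx,dy,dz",d@tx*1e3,d@ty*1e3,(s["tool_pos"][2]-.0928)*1e3)
```

```text
[0.51121523 0.28140985 0.12874572]
red predicted px [347. 407.]
yellow predicted px [359. 227.]
blue predicted px [343. 470.]
to yellow contact dx,dy,dz -0.9740676911458834 23.080856098752488 35.945720001062995
```

Call:
apply_moves:
  series:
    - {"dx": -1, "dy": 6, "dz": 10, "turn": 0, "jaw": 0}
    - {"dx": -1, "dy": 13, "dz": 20, "turn": 0, "jaw": 0}
    - {"dx": -1, "dy": 18, "dz": 27, "turn": 0, "jaw": 0}
    - {"dx": -1, "dy": 21, "dz": 32, "turn": 0, "jaw": 0}
    - {"dx": -1, "dy": 22, "dz": 34, "turn": 0, "jaw": 0}

```text
time: 16.72
tool_pos: [0.5332, 0.277, 0.0936]
tool_rot: [-0.0, 0.725, 0.689, -0.001]
contact_force: [-0.6, -2.2, 1.1]
gripper_width: 1.002
grasp_force: 1.0
```

Call:
apply_moves:
  series:
    - {"dx": 0, "dy": 1.4, "dz": 2, "turn": 0, "jaw": 0}
    - {"dx": 0, "dy": 2.8, "dz": 4, "turn": 0, "jaw": 0}
    - {"dx": 0, "dy": 4.2, "dz": 6, "turn": 0, "jaw": 0}
    - {"dx": 0, "dy": 4.9, "dz": 7, "turn": 0, "jaw": 0}
    - {"dx": 0, "dy": 4.9, "dz": 7, "turn": 0, "jaw": 0}

```text
time: 17.13
tool_pos: [0.5375, 0.2776, 0.0881]
tool_rot: [0.0, 0.724, 0.69, -0.001]
contact_force: [-5.2, -4.7, 3.5]
gripper_width: 1.001
grasp_force: 2.7
```

Call:
apply_moves:
  series:
    - {"dx": 0, "dy": 0.7, "dz": 1, "turn": 0, "jaw": 0}
    - {"dx": 0, "dy": 1.2, "dz": 2, "turn": 0, "jaw": 0}
    - {"dx": 0, "dy": 1.2, "dz": 2.5, "turn": 0, "jaw": 0}
    - {"dx": 0, "dy": 1.2, "dz": 2.5, "turn": 0, "jaw": 0}

```text
time: 17.47
tool_pos: [0.5383, 0.2777, 0.0873]
tool_rot: [-0.0, 0.724, 0.69, -0.002]
contact_force: [-11.0, -6.1, 12.3]
gripper_width: 1.0
grasp_force: 8.0
```

Call:
apply_moves:
  series:
    - {"dx": -0.5, "dy": 0.4, "dz": 0.8, "turn": 0, "jaw": 0}
    - {"dx": -0.5, "dy": 0.5, "dz": 1.2, "turn": 0, "jaw": 0}
    - {"dx": -0.5, "dy": 0.5, "dz": 1.2, "turn": 0, "jaw": 0}

```text
time: 17.72
tool_pos: [0.5384, 0.2776, 0.0872]
tool_rot: [-0.001, 0.724, 0.69, -0.002]
contact_force: [-16.2, -6.7, 17.2]
gripper_width: 1.001
grasp_force: 11.5
```

Yellow is bottomed, with force rising to about 24 N and no further motion. I release and travel to blue, raised over white.

Call:
apply_moves:
  series:
    - {"dx": 0, "dy": -6, "dz": -9, "turn": 0, "jaw": 0}
    - {"dx": 0, "dy": -12, "dz": -20, "turn": 0, "jaw": 0}
    - {"dx": 0, "dy": -24, "dz": -40, "turn": 0, "jaw": 0}
    - {"dx": -20, "dy": -30, "dz": -46, "turn": 0, "jaw": 0}
    - {"dx": -60, "dy": -30, "dz": -46, "turn": 0, "jaw": 0}

```text
time: 18.13
tool_pos: [0.5079, 0.222, 0.1338]
tool_rot: [0.001, 0.722, 0.692, 0.004]
contact_force: [-0.1, -0.2, -0.2]
gripper_width: 0.999
grasp_force: 0.0
```

Call:
apply_moves:
  series:
    - {"dx": -40, "dy": 0, "dz": 0, "turn": 0, "jaw": 0}
    - {"dx": -80, "dy": 0, "dz": 0, "turn": 0, "jaw": 0}
    - {"dx": -120, "dy": 0, "dz": 0, "turn": 0, "jaw": 0}
    - {"dx": -155, "dy": 0, "dz": 0, "turn": 0, "jaw": 0}
    - {"dx": -180, "dy": 0, "dz": 0, "turn": 0, "jaw": 0}

```text
time: 18.55
tool_pos: [0.4982, 0.037, 0.131]
tool_rot: [0.001, 0.725, 0.689, 0.001]
contact_force: [-0.5, -0.6, 0.1]
gripper_width: 0.995
grasp_force: 0.0
```

Call:
apply_moves:
  series:
    - {"dx": 0, "dy": 0, "dz": 0, "turn": 0, "jaw": 0}
    - {"dx": 0, "dy": 0, "dz": 0, "turn": 0, "jaw": 0}

```text
time: 18.72
tool_pos: [0.4985, 0.0385, 0.131]
tool_rot: [0.001, 0.725, 0.689, 0.001]
contact_force: [0.1, -0.1, -0.2]
gripper_width: 1.003
grasp_force: 0.0
```

Run:
```python
from h import *
s=state();a=-.0489;print(s["tool_pos"])
tx=np.array([-np.sin(a),np.cos(a)]);ty=np.array([np.cos(a),np.sin(a)])
d=np.array([.5264,.1195])-tx*.08-s["tool_pos"][:2];print("to blue contact dx,dy,dz",d@tx*1e3,d@ty*1e3,(s["tool_pos"][2]-.0928)*1e3)
```

```text
[0.49848579 0.03849483 0.13096785]
to blue contact dx,dy,dz 2.2727980912549928 23.92126931408662 38.16784557887951
```

Call:
apply_moves:
  series:
    - {"dx": 2, "dy": 6, "dz": 10, "turn": 0, "jaw": 0}
    - {"dx": 2, "dy": 13, "dz": 20, "turn": 0, "jaw": 0}
    - {"dx": 2, "dy": 18, "dz": 28, "turn": 0, "jaw": 0}
    - {"dx": 2, "dy": 22, "dz": 33, "turn": 0, "jaw": 0}
    - {"dx": 2, "dy": 22, "dz": 35, "turn": 0, "jaw": 0}

```text
time: 19.13
tool_pos: [0.5201, 0.041, 0.0944]
tool_rot: [-0.0, 0.724, 0.69, -0.0]
contact_force: [-0.2, 0.1, 0.8]
gripper_width: 0.997
grasp_force: 0.0
```

Call:
apply_moves:
  series:
    - {"dx": 0, "dy": 1.4, "dz": 2, "turn": 0, "jaw": 0}
    - {"dx": 0, "dy": 2.8, "dz": 4, "turn": 0, "jaw": 0}
    - {"dx": 0, "dy": 4.2, "dz": 6, "turn": 0, "jaw": 0}
    - {"dx": 0, "dy": 5.6, "dz": 8, "turn": 0, "jaw": 0}
    - {"dx": 0, "dy": 5.6, "dz": 8, "turn": 0, "jaw": 0}

```text
time: 19.55
tool_pos: [0.5251, 0.0406, 0.0873]
tool_rot: [-0.001, 0.724, 0.69, -0.0]
contact_force: [-5.4, 2.9, 3.5]
gripper_width: 1.002
grasp_force: 2.9
```

Call:
apply_moves:
  series:
    - {"dx": 0, "dy": 0.7, "dz": 1, "turn": 0, "jaw": 0}
    - {"dx": 0, "dy": 1.2, "dz": 2, "turn": 0, "jaw": 0}
    - {"dx": 0, "dy": 1.2, "dz": 2.5, "turn": 0, "jaw": 0}
    - {"dx": 0, "dy": 1.2, "dz": 2.5, "turn": 0, "jaw": 0}

```text
time: 19.88
tool_pos: [0.5256, 0.0406, 0.0868]
tool_rot: [-0.002, 0.724, 0.69, -0.001]
contact_force: [-16.0, 3.0, 16.2]
gripper_width: 1.0
grasp_force: 11.1
```

Blue is bottomed too. I release, back out, rise in front of the bar and check everything.

Call:
apply_moves:
  series:
    - {"dx": 0, "dy": -6, "dz": -9, "turn": 0, "jaw": 0}
    - {"dx": 0, "dy": -12, "dz": -20, "turn": 0, "jaw": 0}
    - {"dx": 0, "dy": -30, "dz": -40, "turn": 0, "jaw": 0}
    - {"dx": 0, "dy": -65, "dz": -50, "turn": 0, "jaw": 0}
    - {"dx": 0, "dy": -85, "dz": -70, "turn": 0, "jaw": 0}

```text
time: 20.3
tool_pos: [0.4394, 0.044, 0.1539]
tool_rot: [-0.001, 0.724, 0.689, -0.001]
contact_force: [0.3, -1.2, -0.6]
gripper_width: 1.003
grasp_force: 0.0
```

Call:
apply_moves:
  series:
    - {"dx": 0, "dy": 0, "dz": -40, "turn": 0, "jaw": 0}
    - {"dx": 20, "dy": 0, "dz": -80, "turn": 0, "jaw": 0}
    - {"dx": 40, "dy": 0, "dz": -110, "turn": 0, "jaw": 0}
    - {"dx": 50, "dy": 0, "dz": -110, "turn": 0, "jaw": 0}
    - {"dx": 50, "dy": 0, "dz": -110, "turn": 0, "jaw": 0}

```text
time: 20.72
tool_pos: [0.446, 0.0952, 0.2684]
tool_rot: [0.002, 0.723, 0.69, 0.003]
contact_force: [0.5, -0.6, -0.8]
gripper_width: 0.997
grasp_force: 0.0
```

Run:
```python
from h import *
s=state();print(s["time"],s["tool_pos"],s["contact_force"].round(1))
UK=UNIT+[cyl(-15,38,8,36,48),cyl(15,38,8,36,48)]; none=np.zeros((384,512),bool)
F={n:grab_frame(n) for n in("scene","side")};U=[]
for n,f in F.items():
    R=[r for r in spotter.outline_of(f,"unit")]; q=proj(f,[[.531,-.205,.03]])[0]
    r=min(R,key=lambda r:np.hypot((r["extent"][0]+r["extent"][2])/2-q[0],(r["extent"][1]+r["extent"][3])/2-q[1])); print(n,r["extent"])
    U.append((f,r["region"],none))
print(fit(U,lambda s:place(UK,*s,.008),[.532,-.205,-.2],[.02,.02,.1],3))
a=[cv2.resize(f["pixels"][int(c[1])-75:int(c[1])+75,int(c[0])-65:int(c[0])+65,::-1],(400,462)) for f in F.values() for c in[proj(f,[[.56,-.02,.05]])[0]]]
cv2.imwrite("pics/final.png",np.hstack(a))
```

```text
20.7167 [0.44596776 0.09524613 0.26843616] [ 0.5 -0.6 -0.8]
scene [223.4, 171.6, 248.4, 207.1]
side [257.2, 215.3, 290.8, 254.8]
(array([ 0.53080457, -0.20617342, -0.20240523]), array([0.847, 0.908], dtype=float32))
```

View pics/final.png

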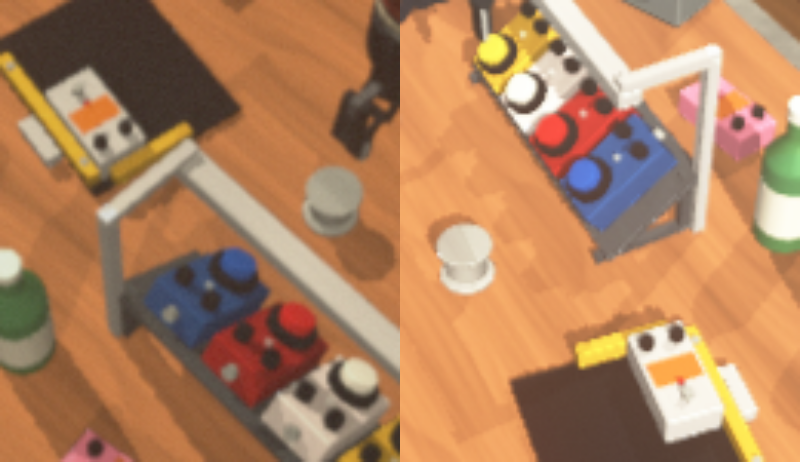

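Final picture: the unit lies squarely against both stops (scene crop (95,115), fitted within about 1 mm and 0.1 degree of home). All caps are up, the spool and bottles are undisturbed, and the robot is clear.

```bash
python3 -c "
from plant import ticket
print(ticket.job_done())"
```

```text
the job is handed in; nothing more can be done
None
```

I handed the job in at about 21 s: by camera the pedal is within about 1 mm of home against both stops, and red, yellow, then blue were each pressed until the force showed the end of travel and released; white wasn't pressed. The moves can't tilt the tool, so I pressed with it upright, moving diagonally with one open finger.

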